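Shut and bolt the laundry supply box

ROBOT

A 6-joint arm with a two-finger parallel gripper is mounted at the origin on the work surface. World frame = base frame: x ahead of the robot, y to its left, z up, the work surface at z = 0. Lengths are in m, angles in rad, forces in N, time in s.
With the tool pointing down it reaches from about 0.35 to 0.975 m from the base axis. Payload 17.4 kg.
Tool frame: the origin (TCP) lies at the very end of the fingers, on their centre line; the grasp point (between the pads) lies behind it (bot.hold_point_z is the z of the grasp point in the tool frame, in m); z points along the fingers, y is the line along which they close (so a half turn about z gives the same grasp; the last joint's range is limited). The gripper opens to 85 mm and grips with 20 to 120 N. Pads are 22 mm wide; open, the fingers measure 114 mm over their backs; the gripper's body (76 mm by 85 mm) begins 54 mm behind the grasp point. The pads swing forward as they close: fully open they stand 13 mm farther back than shut.
Start: joints at [-1.262, 0.116, 1.442, -0, 1.584, -0.038], TCP at [0.229, -0.635, 0.201] pointing down, gripper open.
Joint ranges: [-2.83, 2.83], [-0.83, 2.19], [0.07, 2.5], [-1.14, 4.28], [0.01, 3], [-2.97, 2.97]. Speed limits (rad/s): [1.89, 1.89, 2.22, 3.14, 3.14, 3.14].

INTERFACE

Orientations are given as a unit quaternion [x, y, z, w].
In Python, from rig import bot, imaging, workorder gives the robot as it stands. The module is installed in compiled form; this text tells all that it offers.
- The arm moves only by the tool step_arm, never from a script. Its argument "plan" is a list of rows, each a list of 7 numbers: the opening, from -1 (shut) to 1 (fully open), so that 0 is half open, then the shift along the tool's x, y, z in m, then the turn, a rotation vector about the tool's x, y, z in units of 10 degrees (1.0 is 10 degrees). In form: [[hand, x, y, z, wx, wy, wz], ...]. A call has 1 to 12 rows; each row shifts and turns the commanded pose from where the row before left it, along the tool's axes as they then stand; what a row does not reach is not made up. A row lasts 1/8 s, in which the tool goes at most 62.5 mm and 10.7 degrees, less where a joint would pass 70% of its speed; a pose out of reach is approached as far as the arm can. A call is refused whole if a number of a shift passes 0.0625 or a number of a turn 1, either way. A call with a gripper value outside its range is refused whole. The fingers move at their own pace and stop on an object; the grip force is fixed at half the most. Time passes only in rows, so rows that do not move let the fingers close. It gives the time, the measured TCP pose, the force, the opening and the grip force at its end, in the units of the state.
- bot.observe(): the state, without advancing time (a new reading comes with each control period).
- imaging.snapshot(name): name is "scene" or "top" or "wrist"; returns a dict with "color" (384x512x3 uint8, red, green, blue), "z_map" (384x512 float32, m along the optical axis (not along the pixel's ray), 0 where there is no reading), "K" (3x3 intrinsics, pixels), "extrinsics" (4x4, takes a point from camera to world coordinates). Camera axes: x right, y up, looking along -z (the intrinsics and any distortion apply to the point x, -y, -z); pixel columns grow to the right and rows downward; lengths in m; the calibration is good to about 2 mm. A picture is of the moment at which its call begins.
- workorder.hand_in(): hands the job in; it is judged then, once.
The state is a dict: "time_s": time; "joint_positions": joint angles; "qd": joint speeds; "effort": joint torques, N m; "eef_pos": TCP position; "eef_rot": TCP orientation; "wrist_force": force on the tool from outside, world axes, zero at the start; "ft_torque": the same for the moment, N m; "gripper_width": opening from 0.0 (shut) to 1.0 (fully open); "grip_force": force on a finger pad.
Only numpy, scipy, OpenCV 4.12 (cv2) and the standard library are available. Lean on these libraries where they do the work, as an engineer would, in place of code of your own. Each camera call takes 0.05 s, during which the arm holds its last target. There are 200 camera calls.

TASK

Shut the supply box on the laundry counter: lower its open lid fully without slamming it, slide the barrel bolt all the way across over the closed lid, then turn the bolt's handle fully down into the notch at the end of its slot, and let go. Leave the other things on the counter and on the box where they stand.

Things in the scene. Friction and masses are not known exactly. Their poses are not given: they have to be found in the camera images.
- box: low white-painted steel supply box fixed to the counter, 300 (x) x 380 (y) x 90 mm high. Origin: centre of its underside, on the counter. Its x points away from its front, its y to its left seen from the front, z up. All 'box' coordinates here are in this frame, in mm. Right half (y -190 to 0): an open well under the lid. Left half: a flat closed deck at z 90 that carries the bolt. The box may be turned up to 0.3 rad about z.
- lid (a joint): angle of the flat steel lid, rad: 0 = shut, positive = open (front edge raised), starts 0.45 to 0.9; stiff hinge, the lid stays where it is left, about 0.5 to 3 N down on its front edge moves it. The lid is 260 mm from hinge to front edge, 182 mm wide (box y -185 to -3), 8 mm thick; shut, its upper face is at box z 98. A steel staple 20 mm wide and 37 mm high stands on its upper face at its left side (shut: box x -60 to -20, y -35 to -15); the bolt goes through it.
- lid_hinge (a point): point on the lid's hinge line (which runs along box y, at the far side): box (125, -94, 90), at the height of the lid's underside
- lid_edge (a point): middle of the lid's front (free) edge, on its upper face: 260 mm from the hinge line; moves with the lid. The lid can be pressed down here, on its upper face
- bolt (a joint): travel of the bolt, m: 0 = drawn fully back, 0.070 = fully across (its hard stop); grows as the bolt moves along box -y. Starts 0 to 0.020. Sliding takes about 4 to 6 N. The bolt is a steel rod of 16 mm diameter whose axis runs along box y at box x -40, z 112.
- bolt_tip (a point): centre of the bolt's free end; on its axis, at box y 30 mm minus the travel; fully across it lies over the lid, inside the staple
- handle (a joint): angle of the bolt's handle about the bolt's axis, rad: 0 = upright, positive = towards the front of the box (box -x), 1.57 = fully down, lying level in the notch; starts -0.25 to 0.08, stays where it is left; range -0.30 to 1.57. Turning takes about 2 N at the ball. A guide plate (box x -52 to -48, top at z 136) holds the handle up (at most about 0.12) everywhere except at the notch: a 20 mm gap, box y 55 to 75, met only with the bolt fully across.
- handle_ball (a point): centre of the black ball (24 mm diameter) at the end of the handle, 76 mm from the bolt's axis; the handle's stem is a 10 mm round rod standing square to the bolt, at box y 135 mm minus the bolt's travel. Handle fully down: ball at box x -116, z 112.
- detergent: bystander: white bottle, 76 mm diameter, 200 mm high, to the right of the box; origin at its foot
- softener: bystander: grey bottle, 60 mm diameter, 160 mm high, left of the box towards the back; origin at its foot
- mug: bystander: white mug, 80 mm diameter, 90 mm high, left of the box towards the front; origin at its foot
- token_tray: bystander: grey open tray 100 x 140 x 40 mm right of the box; origin at its underside
- stain_jar: bystander: clear jar, 60 mm diameter, 70 mm high, standing on the back of the box's deck behind the bolt; origin at its foot
- screwdriver: bystander: screwdriver lying on the counter to the left
- scrub_brush: bystander: brush lying on the counter to the right

How it is judged:
By the outcome, as a careful person would: the job done as asked, in the order asked, and still so for the second after the job is handed in, with the robot touching nothing.
It also fails if it takes over 58 s, if anything falls off the work surface, if the arm or the gripper's body presses on something with over 40 N, if the wrist force passes 120 N, or if a joint passes its speed limit or range.

## Working session

There is one attempt and no reset: what is moved stays moved. The work goes in short steps, Python scripts to look and compute and a tool call to move; the robot and the scene stay as the last step left them, time stands still between calls to the robot, and variables do not carry over. Pictures are saved under pics/ and viewed, at most 10 in all, crops included, and the job is handed in when it is done.

Besides the shell and the picture viewer there is one more tool, called after ">>>" as a command line: name --pt "numbers of a row" for each row, then --argument value for the rest. step_arm: Moves the arm, as the interface text tells. Its arguments: {"type":"object","properties":{"plan":{"type":"array","items":{"type":"array","items":{"type":"number"}}}},"required":["plan"]}

```bash
mkdir -p pics
cat > h.py <<'E'
import numpy as np, cv2
from rig import bot, imaging, workorder
def snap(n):
    s=imaging.snapshot(n); return s
def pts(s):
    z=s["z_map"]; K=s["K"]; h,w=z.shape; u,v=np.meshgrid(np.arange(w),np.arange(h))
    c=np.stack([(u-K[0,2])/K[0,0]*z,-(v-K[1,2])/K[1,1]*z,-z,np.ones_like(z)],-1)
    return (c@s["extrinsics"].T)[...,:3]
def save(s,f): cv2.imwrite(f,s["color"][...,::-1])
E
python3 - <<'E'
from h import *
a=snap("scene");b=snap("top")
im=np.hstack([cv2.resize(x["color"],(400,300)) for x in(a,b)])
cv2.imwrite("pics/t.png",b["color"][...,::-1]);cv2.imwrite("pics/s.png",a["color"][...,::-1])
np.save("top.npy",pts(b));np.save("scene.npy",pts(a))
print(b["extrinsics"],a["extrinsics"],b["K"]);o=bot.observe();print(o,bot.hold_point_z)
E
```

```text
[[-0.02840617  0.9869353  -0.15859322  0.28240195]
 [-0.99959492 -0.0283253   0.00277075 -0.02320455]
 [-0.00175765  0.15860769  0.98734012  1.70871564]
 [ 0.          0.          0.          1.        ]] [[ 0.39069803 -0.5328035   0.75065004  1.55394643]
 [ 0.92037244  0.24064949 -0.30822459 -0.445747  ]
 [-0.01642041  0.81130035  0.58439893  0.95281362]
 [ 0.          0.          0.          1.        ]] [[490.55744618   0.         255.03407653]
 [  0.         490.55744618 185.9561969 ]
 [  0.           0.           1.        ]]
{'time_s': 0.1, 'joint_positions': array([-1.26180478e+00,  1.16422024e-01,  1.44220426e+00, -1.34904850e-05,
        1.58401555e+00, -3.78106842e-02]), 'qd': array([-0.00212331, -0.00180598, -0.00166567, -0.00065026, -0.00049413,
       -0.00014302]), 'effort': array([ 1.71347492e-03, -7.33667707e+01, -6.33787823e+01,  6.60986461e-05,
        5.27642114e-03, -1.25670056e-05]), 'eef_pos': array([ 0.22934377, -0.63461933,  0.20024321]), 'eef_rot': array([ 9.85003538e-01,  1.72533344e-01, -7.75944692e-05, -5.18863728e-04]), 'wrist_force': array([-0.16033838,  1.45859677, -0.62332241]), 'ft_torque': array([0.00888878, 0.00646326, 0.00452031]), 'grip_force': 0.0, 'gripper_width': 0.9994524717083013} -0.0187
```

View pics/t.png

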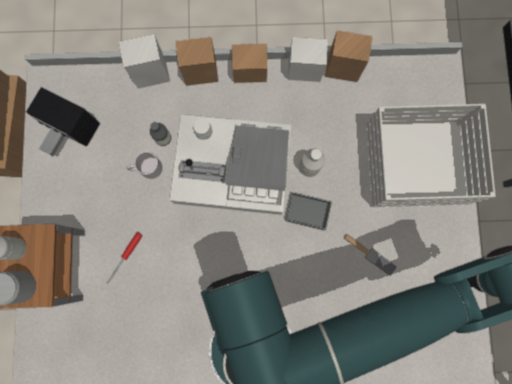

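View pics/s.png

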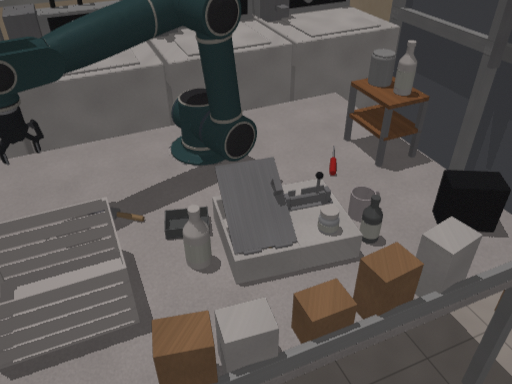

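The top view shows the box with corners at about (181,117), (291,123), (283,211) and (171,204), front towards the robot. The lid is at (228–288, 125–190), the black ball at about (189,162), and the jar at (202,126). Next I'll measure the box frame and the joints.

Run:
```python
from h import *
P=np.load("top.npy");S=np.load("scene.npy")
im=cv2.imread("pics/t.png")
# box top: z 80..100
sub=np.zeros(P.shape[:2],bool);sub[105:222,160:300]=1
m=sub&(P[...,2]>.06)&(P[...,2]<.4)
# drop jar etc: use largest component
n,l,st,_=cv2.connectedComponentsWithStats(m.astype(np.uint8)); 
for i in range(1,n):
    if st[i,4]>50: print(st[i])
d=sub&(abs(P[...,2]-.09)<.008)
n,l,st,_=cv2.connectedComponentsWithStats(d.astype(np.uint8)); i=1+np.argmax(st[1:,4]);d=l==i
q=P[d]; print(q.mean(0),np.median(q[:,2]))
r=cv2.minAreaRect(q[:,:2].astype(np.float32));print(r,cv2.boxPoints(r))
# extreme edges: left edge (max y) & front edge (min x) line fits
ang=None
pix=np.argwhere(d)
L=[];F=[]
for row in range(125,200):
    c=np.where(d[row])[0]
    if len(c): L.append(P[row,c.min()][:2])
for col in range(178,282):
    c=np.where(d[:,col])[0]
    if len(c): F.append(P[c.max(),col][:2])
for nme,a in(("L",L),("F",F)):
    v=cv2.fitLine(np.array(a,np.float32),cv2.DIST_HUBER,0,.001,.001).ravel();print(nme,v,np.degrees(np.arctan2(v[1],v[0])))
# lid region
lid=np.zeros_like(d);lid[132:182,240:280]=1;q=P[lid&(P[...,2]>.1)];c=q.mean(0);nn=np.linalg.svd(q-c,full_matrices=False)[2][2];print("lid",c,nn,len(q))
for X,f in((P,"t"),(S,"s")):
    I=cv2.imread(f"pics/{f}.png").max(2); k=(I<45)&(X[...,2]>.12)&(X[...,2]<.25)&(X[...,0]>.3)&(abs(X[...,1])<.4)
    n,l,st,ce=cv2.connectedComponentsWithStats(k.astype(np.uint8))
    for i in range(1,n):
        if st[i,4]>4: print(f,st[i],ce[i],np.median(X[l==i],0))
```

```text
[ 170  114  122   99 9113]
[160 122  10  20 138]
[0.62826131 0.11531622 0.09021207] 0.09023700928699041
((0.6288269758224487, 0.051220089197158813), (0.3801436126232147, 0.30193910002708435), 82.39897155761719) [[ 0.45404238 -0.11721221]
 [ 0.7533284  -0.15715095]
 [ 0.8036116   0.21965238]
 [ 0.50432557  0.25959113]]
L [ 0.99117655 -0.13254853  0.6325124   0.24002817] -7.6168866
F [0.13184547 0.9912703  0.48013794 0.06530448] 82.423744
lid [ 0.62312133 -0.04445335  0.18405411] [-0.01032529  0.99941344 -0.03265222] 2000
t [186 160   6   6  24] [188.41666667 162.33333333] [0.60650397 0.17991377 0.19624092]
s [316 172   7   7  36] [318.97222222 175.02777778] [0.6170048  0.17469193 0.19528427]
s [371 201   2   5   5] [371.6 203. ] [0.74511615 0.28238903 0.14518659]
```

```bash
cat >> h.py <<'E'
C=np.array([.629,.051]);X=np.array([.9912,-.1322]);Y=np.array([.1322,.9912]);R=np.array([[*X,0],[*Y,0],[0,0,1]])
def tobox(p): return (np.asarray(p)-[*C,0])@R.T*1000
def st():
    o=bot.observe();b=tobox(o["eef_pos"]);print("t",o["time_s"],"tcp box",b.round(1),"F",(R@o["wrist_force"]).round(1),"w",round(o["gripper_width"],3))
    from scipy.spatial.transform import Rotation as Q
    M=R@Q.from_quat(o["eef_rot"]).as_matrix();print(M.round(3));return b,M
E
python3 - <<'E'
from h import *
for f in("top","scene"):
    B=tobox(np.load(f+".npy").reshape(-1,3)).reshape(384,512,3)
    m=(B[...,0]>-140)&(B[...,0]<100)&(B[...,1]>-180)&(B[...,1]<-45)&(B[...,2]>110)&(B[...,2]<330)
    q=B[m]; a=np.polyfit(q[:,0],q[:,2],1);print(f,len(q),np.arctan(-a[0]),"z at x=125",np.polyval(a,125),q[:,0].min(),q[:,2].max())
    for n,(x0,x1,y0,y1,z0) in dict(det=(-150,150,-330,-195,100),jar=(0,150,0,190,125),stuffleft=(-200,200,200,400,40)).items():
        k=(B[...,0]>x0)&(B[...,0]<x1)&(B[...,1]>y0)&(B[...,1]<y1)&(B[...,2]>z0)&(B[...,2]<300)
        print(n,k.sum(),B[k].min(0).round(),B[k].max(0).round())
b,M=st()
E
```

```text
top 2290 0.569540823498962 z at x=125 100.68239118557672 -101.95521388204942 250.87795989408312
det 429 [  -9. -308.  100.] [  66. -234.  209.]
jar 269 [ 65.  75. 125.] [122. 132. 170.]
stuffleft 629 [-73. 225.  40.] [109. 354. 171.]
scene 3536 0.5795822729612742 z at x=125 98.80993724211326 -98.99777664110877 245.304459719485
det 742 [  13. -310.  100.] [  72. -235.  203.]
jar 374 [ 69.  74. 125.] [128. 129. 165.]
stuffleft 1137 [-74. 225.  40.] [113. 357. 165.]
t 0.1 tcp box [-305.5 -732.4  200.2] F [-0.4  1.4 -0.6] w 0.999
[[ 0.887  0.461 -0.   ]
 [ 0.461 -0.887  0.001]
 [ 0.    -0.001 -1.   ]]
```

>>> step_arm --pt "-1 0 0 -0.03 0 0 0.92" --pt "-1 0 0 -0.03 0 0 0.92" --pt "-1 0 0 -0.03 0 0 0.91" --pt "-1 0.014 -0.045 0 0 0 0" --pt "-1 0.014 -0.045 0 0 0 0" --pt "-1 0.014 -0.045 0 0 0 0" --pt "-1 0.014 -0.045 0 0 0 0" --pt "-1 0.014 -0.045 0 0 0 0" --pt "-1 0.014 -0.045 0 0 0 0" --pt "-1 0.014 -0.045 0 0 0 0" --pt "-1 0.014 -0.045 0 0 0 0" --pt "-1 0.014 -0.045 0 0 0 0"

```text
time_s: 1.6
eef_pos: [0.4084, -0.2486, 0.2907]
eef_rot: [0.998, -0.067, -0.0, -0.0]
wrist_force: [0.5, -0.1, -0.4]
gripper_width: 0.007
grip_force: 0.0
```

```bash
python3 -c "
from h import *
st()"
```

```text
t 1.6 tcp box [-179.1 -326.2  290.7] F [ 0.5 -0.  -0.4] w 0.007
[[ 1.    -0.001 -0.   ]
 [-0.001 -1.     0.   ]
 [-0.    -0.    -1.   ]]
```

>>> step_arm --pt "-1 0.021 -0.046 0 0 0 0" --pt "-1 0.021 -0.046 0 0 0 0" --pt "-1 0.021 -0.046 0 0 0 0" --pt "-1 0.021 -0.046 0 0 0 0" --pt "-1 0.021 -0.046 0 0 0 0" --pt "-1 0 0 0.02 0 0 0" --pt "-1 0 0 0.02 0 0 0" --pt "-1 0 0 0.012 0 0 0" --pt "-1 0 0 0.006 0 0 0" --pt "-1 0 0 0.006 0 0 0" --pt "-1 -0.002 0 0.006 0 0 0" --pt "-1 -0.002 0 0.006 0 0 0"

```text
time_s: 3.1
eef_pos: [0.5386, -0.0356, 0.2148]
eef_rot: [0.998, -0.067, 0.0, 0.0]
wrist_force: [-1.7, 0.8, 0.2]
gripper_width: -0.003
grip_force: 0.0
```

```bash
python3 -c "
from h import *
st()
s=snap('scene');save(s,'pics/s2.png')
B=tobox(pts(s).reshape(-1,3)).reshape(384,512,3)
m=(B[...,0]>-140)&(B[...,0]<100)&(B[...,1]>-180)&(B[...,1]<-140)&(B[...,2]>90)&(B[...,2]<330)
q=B[m]; a=np.polyfit(q[:,0],q[:,2],1);print(len(q),np.arctan(-a[0]))
"
```

```text
t 3.1 tcp box [-78.1 -97.8 214.8] F [-1.8  0.5  0.2] w -0.003
[[ 1.    -0.001  0.   ]
 [-0.001 -1.    -0.   ]
 [ 0.     0.    -1.   ]]
1107 0.5910519761024553
```

View pics/s2.png

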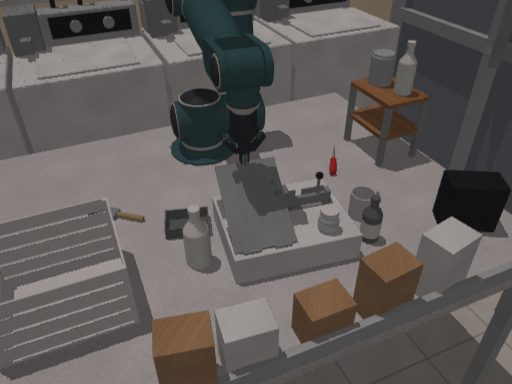

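The scene view shows the lid still up, with the fingers vanishing behind its front edge near (243,165). I'll check from the top and the wrist whether the tip is in front of the edge.

```bash
python3 -c "
from h import *
for n in('scene','top'):
    s=snap(n)
    B=tobox(pts(s).reshape(-1,3)).reshape(384,512,3)
    for y0 in(-180,-150,-120,-60):
        m=(B[...,0]>-140)&(B[...,0]<100)&(B[...,1]>y0)&(B[...,1]<y0+25)&(B[...,2]>110)&(B[...,2]<262)
        q=B[m]
        if len(q)<20: continue
        a=np.polyfit(q[:,0],q[:,2],1);i=q[:,0].argsort()[:4];print(n,y0,len(q),np.arctan(-a[0]),q[i].round().tolist())
w=snap('wrist');t=s
cv2.imwrite('pics/w1.png',np.hstack([cv2.resize(w['color'],(400,300)),cv2.resize(t['color'][90:240,140:340],(400,300))])[...,::-1])
"
```

```text
scene -180 672 0.578480198258602 [[-96.0, -175.0, 241.0], [-94.0, -173.0, 241.0], [-94.0, -178.0, 242.0], [-94.0, -160.0, 243.0]]
scene -150 660 0.5797382403205358 [[-93.0, -130.0, 241.0], [-93.0, -137.0, 239.0], [-93.0, -140.0, 243.0], [-92.0, -149.0, 238.0]]
scene -120 673 0.600152677918203 [[-97.0, -117.0, 240.0], [-95.0, -109.0, 239.0], [-93.0, -119.0, 239.0], [-91.0, -113.0, 236.0]]
scene -60 629 0.5790705157793531 [[-96.0, -40.0, 240.0], [-96.0, -44.0, 241.0], [-93.0, -57.0, 234.0], [-93.0, -57.0, 242.0]]
top -180 22 0.7868293233483371 [[88.0, -156.0, 126.0], [89.0, -162.0, 125.0], [89.0, -159.0, 122.0], [89.0, -169.0, 126.0]]
top -150 104 0.5624650326540476 [[-101.0, -135.0, 236.0], [-100.0, -126.0, 229.0], [-100.0, -141.0, 239.0], [-100.0, -138.0, 235.0]]
top -120 74 0.5518135525119096 [[-101.0, -95.0, 231.0], [-100.0, -101.0, 233.0], [-100.0, -104.0, 234.0], [-100.0, -98.0, 230.0]]
top -60 99 0.5670611060982494 [[-101.0, -43.0, 236.0], [-101.0, -40.0, 232.0], [-100.0, -53.0, 237.0], [-100.0, -46.0, 232.0]]
```

View pics/w1.png

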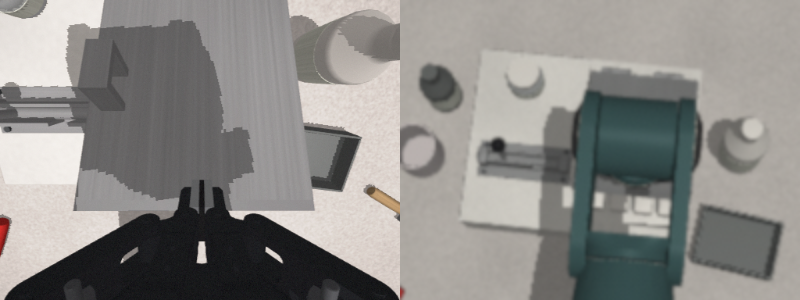

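The wrist view shows the fingertips at about (200,185), drawn over the lid just behind its front edge at row 210. I'll check their height in the wrist depth map.

```bash
python3 -c "
from h import *
st()
s=snap('wrist');B=tobox(pts(s).reshape(-1,3)).reshape(384,512,3)
for c in (230,240,254,258,300,350):
  print(c,[B[r,c].round().tolist() for r in (180,215,225,232,240,248,256,264,275,290)])
print(tobox(s['extrinsics'][:3,3]))
"
```

```text
t 3.3 tcp box [-78.1 -97.7 215. ] F [-0.5 -0.9 -0.4] w 0.002
[[ 1.    -0.001  0.   ]
 [-0.001 -1.     0.   ]
 [ 0.    -0.    -1.   ]]
230 [[-50.0, -79.0, 213.0], [-69.0, -80.0, 226.0], [-74.0, -80.0, 230.0], [-78.0, -80.0, 232.0], [-82.0, -80.0, 234.0], [-71.0, -83.0, 263.0], [-71.0, -84.0, 270.0], [-71.0, -85.0, 277.0], [-66.0, -86.0, 293.0], [-67.0, -87.0, 301.0]]
240 [[-50.0, -86.0, 214.0], [-69.0, -86.0, 226.0], [-74.0, -86.0, 230.0], [-78.0, -86.0, 232.0], [-71.0, -88.0, 255.0], [-71.0, -88.0, 263.0], [-71.0, -89.0, 271.0], [-72.0, -89.0, 277.0], [-66.0, -90.0, 293.0], [-67.0, -90.0, 301.0]]
254 [[-51.0, -95.0, 213.0], [-69.0, -95.0, 227.0], [-74.0, -95.0, 229.0], [-67.0, -95.0, 253.0], [-68.0, -95.0, 261.0], [-68.0, -95.0, 269.0], [-68.0, -95.0, 277.0], [-67.0, -95.0, 284.0], [-73.0, -95.0, 283.0], [-80.0, -95.0, 284.0]]
258 [[-51.0, -97.0, 213.0], [-69.0, -97.0, 225.0], [-74.0, -97.0, 230.0], [-67.0, -97.0, 253.0], [-67.0, -97.0, 262.0], [-68.0, -97.0, 269.0], [-67.0, -97.0, 277.0], [-67.0, -97.0, 284.0], [-73.0, -97.0, 284.0], [-80.0, -97.0, 284.0]]
300 [[-50.0, -124.0, 214.0], [-69.0, -123.0, 226.0], [-74.0, -122.0, 230.0], [-78.0, -122.0, 232.0], [-82.0, -122.0, 234.0], [-86.0, -122.0, 237.0], [-89.0, -122.0, 240.0], [-94.0, -122.0, 242.0], [-264.0, -163.0, 2.0], [-72.0, -113.0, 295.0]]
350 [[-50.0, -155.0, 214.0], [-69.0, -153.0, 227.0], [-74.0, -153.0, 230.0], [-78.0, -153.0, 232.0], [-82.0, -152.0, 234.0], [-86.0, -152.0, 237.0], [-89.0, -151.0, 240.0], [-94.0, -151.0, 242.0], [-264.0, -241.0, 2.0], [-67.0, -130.0, 301.0]]
[ -1.0209336  -96.91222114 389.07724275]
```

Depth puts the real fingertips near z≈248, about 30 mm above the reported TCP, so they aren't touching the lid yet. I'll keep going down and watch the force.

>>> step_arm --pt "-1 0 0 0.005 0 0 0" --pt "-1 0 0 0.005 0 0 0" --pt "-1 0 0 0.005 0 0 0" --pt "-1 0 0 0.005 0 0 0" --pt "-1 0 0 0.005 0 0 0" --pt "-1 0 0 0.005 0 0 0"

```text
time_s: 4.1
eef_pos: [0.5387, -0.0356, 0.1845]
eef_rot: [0.998, -0.067, -0.0, -0.0]
wrist_force: [-0.2, -0.6, 1.4]
gripper_width: -0.001
grip_force: 0.4
```

```bash
cat >> h.py <<'E'
def lid(n='wrist'):
    s=snap(n);B=tobox(pts(s).reshape(-1,3)).reshape(384,512,3)
    m=(B[...,0]>-140)&(B[...,0]<100)&(B[...,1]>-180)&(B[...,1]<-140)&(B[...,2]>94)&(B[...,2]<245)
    q=B[m];a=np.polyfit(q[:,0],q[:,2],1);print("lid",np.arctan(-a[0]),"z at tcp x",np.polyval(a,tobox(bot.observe()["eef_pos"])[0]))
    for r in range(200,300,5):
        p=B[r,256]; 
        if p[0]<-60 and abs(p[2]-np.polyval(a,p[0]))>6: print("tip",r,p.round());break
E
python3 -c "
from h import *
st();lid()"
```

```text
t 4.1 tcp box [-78.1 -97.7 184.5] F [-0.2 -0.6  1.4] w -0.001
[[ 1.    -0.001 -0.   ]
 [-0.001 -1.     0.   ]
 [-0.    -0.    -1.   ]]
lid 0.5072707175285034 z at tcp x 211.59034138415288
tip 230 [-67. -96. 220.]
```

>>> step_arm --pt "-1 -0.002 0 0.007 0 0 0" --pt "-1 -0.002 0 0.007 0 0 0" --pt "-1 -0.002 0 0.007 0 0 0" --pt "-1 -0.002 0 0.007 0 0 0" --pt "-1 -0.002 0 0.007 0 0 0" --pt "-1 -0.002 0 0.007 0 0 0" --pt "-1 -0.002 0 0.007 0 0 0" --pt "-1 -0.002 0 0.007 0 0 0" --pt "-1 -0.002 0 0.007 0 0 0" --pt "-1 -0.002 0 0.007 0 0 0" --pt "-1 -0.002 0 0.007 0 0 0" --pt "-1 -0.002 0 0.007 0 0 0"

```text
time_s: 5.65
eef_pos: [0.5148, -0.0324, 0.1005]
eef_rot: [0.998, -0.067, 0.0, 0.0]
wrist_force: [-0.1, 0.1, 0.7]
gripper_width: 0.0
grip_force: 0.3
```

```bash
python3 -c "
from h import *
st();lid()"
```

```text
t 5.65 tcp box [-102.1  -97.7  100.5] F [-0.1  0.1  0.7] w 0.0
[[ 1.    -0.001  0.   ]
 [-0.001 -1.     0.   ]
 [ 0.    -0.    -1.   ]]
lid 0.3524978382530774 z at tcp x 153.53936993222806
tip 200 [-78. -96. 127.]
```

>>> step_arm --pt "-1 0 0 0.006 0 0 0" --pt "-1 0 0 0.006 0 0 0" --pt "-1 0 0 0.005 0 0 0" --pt "-1 0 0 0.004 0 0 0" --pt "-1 0 0 0.003 0 0 0" --pt "-1 0 0 0.002 0 0 0" --pt "-1 0 0 0.002 0 0 0" --pt "-1 0 0 0.002 0 0 0"

```text
time_s: 6.7
eef_pos: [0.515, -0.0324, 0.0709]
eef_rot: [0.998, -0.067, 0.0, 0.0]
wrist_force: [0.2, -0.7, 0.7]
gripper_width: 0.0
grip_force: 0.2
```

```bash
python3 -c "
from h import *
st();lid()"
```

```text
t 6.7 tcp box [-102.   -97.7   70.9] F [ 0.3 -0.7  0.7] w 0.0
[[ 1.    -0.001  0.   ]
 [-0.001 -1.    -0.   ]
 [ 0.     0.    -1.   ]]
lid 0.2425415115397046 z at tcp x 124.69632298312476
tip 200 [-77. -96. 101.]
```

>>> step_arm --pt "-1 0 0 0.002 0 0 0" --pt "-1 0 0 0.002 0 0 0" --pt "-1 0 0 0.0015 0 0 0" --pt "-1 0 0 0.0015 0 0 0" --pt "-1 0 0 0.001 0 0 0" --pt "-1 0 0 0.001 0 0 0"

```text
time_s: 7.5
eef_pos: [0.5154, -0.0325, 0.0665]
eef_rot: [0.998, -0.066, 0.001, 0.0]
wrist_force: [-32.4, 3.7, 59.2]
gripper_width: 0.003
grip_force: 29.8
```

```bash
python3 -c "
from h import *
st();s=snap('wrist');save(s,'pics/w2.png');B=tobox(pts(s).reshape(-1,3)).reshape(384,512,3)
for c in(300,350):print([B[r,c].round().tolist() for r in range(20,280,30)])"
```

```text
t 7.5 tcp box [-101.6  -97.7   66.5] F [-32.6  -0.6  59.2] w 0.003
[[ 1.    -0.     0.002]
 [-0.    -1.    -0.   ]
 [ 0.002  0.    -1.   ]]
[[8.0, -116.0, 98.0], [-4.0, -116.0, 99.0], [-17.0, -117.0, 99.0], [-30.0, -117.0, 98.0], [-44.0, -118.0, 99.0], [-59.0, -118.0, 99.0], [-76.0, -119.0, 99.0], [-93.0, -120.0, 98.0], [-111.0, -120.0, 100.0]]
[[8.0, -137.0, 99.0], [-4.0, -138.0, 100.0], [-17.0, -140.0, 99.0], [-30.0, -141.0, 99.0], [-44.0, -142.0, 100.0], [-60.0, -144.0, 98.0], [-75.0, -145.0, 99.0], [-93.0, -147.0, 98.0], [-112.0, -149.0, 98.0]]
```

>>> step_arm --pt "-1 0 0 -0.01 0 0 0" --pt "-1 0 0 -0.05 0 0 0" --pt "-1 0 0 -0.05 0 0 0" --pt "-1 0 0 -0.05 0 0 0" --pt "-1 0.01 -0.045 0 0 0 0" --pt "-1 0.01 -0.045 0 0 0 0" --pt "-1 0.01 -0.045 0 0 0 0" --pt "-1 0.01 -0.045 0 0 0 0" --pt "-1 0.01 -0.045 0 0 0 0" --pt "-1 0.01 -0.045 0 0 0 0" --pt "-1 0 0 0 0 0 0"

```text
time_s: 8.93
eef_pos: [0.6105, 0.2297, 0.2207]
eef_rot: [0.998, -0.065, -0.001, 0.0]
wrist_force: [-0.3, -0.3, -0.1]
gripper_width: -0.0
grip_force: 0.0
```

```bash
cat >> h.py <<'E'
def ball(n):
    s=snap(n);B=tobox(pts(s).reshape(-1,3)).reshape(384,512,3);I=s["color"].max(2)
    k=(I<60)&(B[...,0]>-140)&(B[...,0]<10)&(B[...,1]>30)&(B[...,1]<155)&(B[...,2]>95)&(B[...,2]<205)
    nn,l,stt,ce=cv2.connectedComponentsWithStats(k.astype(np.uint8))
    for i in range(1,nn):
        if stt[i,4]>6: q=B[l==i];print(n,stt[i],q.min(0).round(),q.max(0).round(),np.median(q,0).round())
    return s,B
E
python3 -c "
from h import *
st();s,B=ball('wrist');t,B=ball('scene');cv2.imwrite('pics/w3.png',np.hstack([cv2.resize(s['color'],(400,300)),cv2.resize(t['color'][120:270,180:380],(400,300))])[...,::-1])"
```

```text
t 8.925 tcp box [-41.9 174.7 220.7] F [-0.2 -0.4 -0.1] w -0.0
[[ 1.     0.002 -0.001]
 [ 0.002 -1.    -0.   ]
 [-0.001  0.    -1.   ]]
wrist [401 176   2   5   7] [-41.  34. 120.] [-37.  35. 125.] [-39.  35. 124.]
wrist [306 183  32  31 784] [-51.  98. 116.] [-25. 139. 202.] [-34. 129. 197.]
wrist [398 182   5   6  10] [-50.  35. 120.] [-43.  36. 127.] [-46.  35. 123.]
wrist [371 187  11  10  27] [-54.  57. 111.] [-51.  59. 136.] [-52.  58. 123.]
scene [316 172   7   8  42] [-41. 113. 180.] [-17. 132. 204.] [-27. 122. 194.]
```

View pics/w3.png

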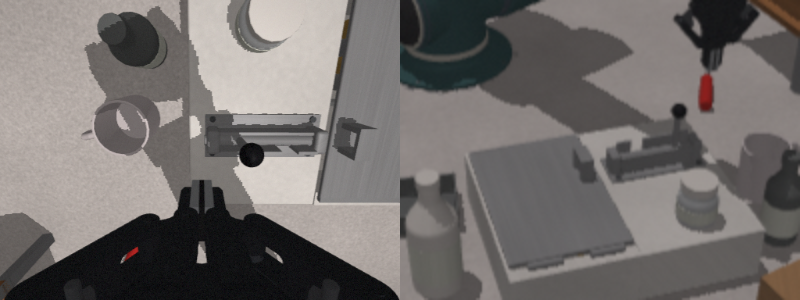

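The lid is shut: flat in both views, and the wrist depth reads z 98–100 across it. The ball is at wrist pixel (252,155), box (-36,126,190). Next I'll lower the fingers to its left and push across.

>>> step_arm --pt "-1 0.004 0 0.03 0 0 0" --pt "-1 0 0 0.035 0 0 0" --pt "-1 0 0 0.03 0 0 0" --pt "-1 0 0.01 0 0 0 0" --pt "-1 0 0.008 0 0 0 0" --pt "-1 0 0.008 0 0 0 0" --pt "-1 0 0.008 0 0 0 0" --pt "-1 0 0.008 0 0 0 0" --pt "-1 0 0.008 0 0 0 0" --pt "-1 0 0.008 0 0 0 0" --pt "-1 0 0.008 0 0 0 0"

```text
time_s: 10.4
eef_pos: [0.6054, 0.1608, 0.127]
eef_rot: [0.998, -0.067, 0.0, -0.0]
wrist_force: [1.2, 4.6, 5.1]
gripper_width: 0.005
grip_force: 2.5
```

```bash
python3 -c "
from h import *
st();ball('wrist');ball('scene')"
```

```text
t 10.4 tcp box [-37.9 105.7 127. ] F [0.6 4.7 5.1] w 0.005
[[ 1.    -0.001  0.   ]
 [-0.001 -1.     0.   ]
 [ 0.    -0.    -1.   ]]
wrist [ 223  230  119   81 3114] [-52.  70. 127.] [-24. 120. 205.] [-29.  97. 195.]
wrist [182 273  17   4  31] [-27. 130. 203.] [-26. 136. 205.] [-26. 132. 204.]
wrist [205 277  16  11  95] [-32. 122. 199.] [-30. 128. 205.] [-31. 125. 203.]
scene [301 174  18  12 112] [-40.  66. 165.] [-20. 118. 205.] [-28.  92. 190.]
```

>>> step_arm --pt "-1 0 0.005 0 0 0 0" --pt "-1 0 0.005 0 0 0 0" --pt "-1 0 0.003 0 0 0 0" --pt "-1 0 0.002 0 0 0 0" --pt "-1 0 0.001 0 0 0 0"

```text
time_s: 11.12
eef_pos: [0.6035, 0.147, 0.127]
eef_rot: [0.998, -0.066, 0.0, -0.002]
wrist_force: [5.8, 20.1, 0.4]
gripper_width: -0.002
grip_force: 10.4
```

>>> step_arm --pt "-1 0 0.001 0 0 0 0" --pt "-1 0 0 0 0 0 0"

```text
time_s: 11.38
eef_pos: [0.6034, 0.1469, 0.127]
eef_rot: [0.998, -0.066, 0.0, -0.002]
wrist_force: [5.0, 23.7, -0.4]
gripper_width: -0.002
grip_force: 11.7
```

```bash
python3 -c "
from h import *
st();s,_=ball('wrist');t,B=ball('scene');cv2.imwrite('pics/w4.png',np.hstack([cv2.resize(s['color'],(400,300)),cv2.resize(t['color'][140:230,240:360],(400,300))])[...,::-1])"
```

```text
t 11.375 tcp box [-38.1  91.7 127. ] F [ 1.8 24.2 -0.4] w -0.002
[[ 1.     0.001  0.   ]
 [ 0.001 -1.     0.004]
 [ 0.    -0.004 -1.   ]]
wrist [ 223  230  116   79 3087] [-53.  54. 137.] [-24. 106. 205.] [-29.  83. 195.]
wrist [189 274  10   3  17] [-27. 115. 203.] [-26. 119. 205.] [-27. 117. 204.]
wrist [205 277  16  11  92] [-32. 108. 199.] [-31. 113. 205.] [-31. 110. 203.]
scene [298 173  18  13 112] [-41.  54. 167.] [-20. 109. 205.] [-28.  78. 192.]
```

View pics/w4.png

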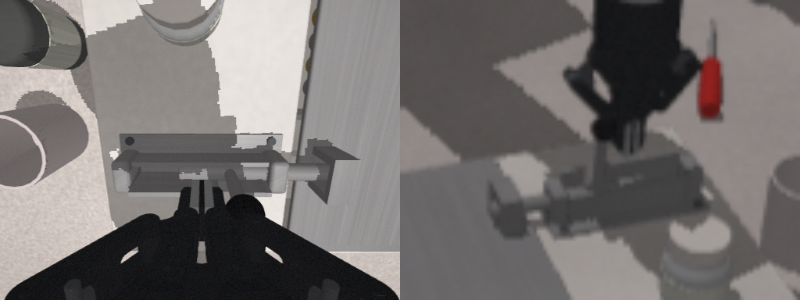

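The bolt is through the staple: the rod reaches it at wrist pixel (320,175), the stem is at y≈66, and the push stalled at 24 N, so this is the stop. Now I'll go round behind the ball and push it forward.

>>> step_arm --pt "-1 0 -0.01 0 0 0 0" --pt "-1 0 -0.02 0 0 0 0" --pt "-1 0.017 0 0 0 0 0" --pt "-1 0.018 0 0 0 0 0" --pt "-1 0 0.028 0 0 0 0" --pt "-1 0 0.027 0 0 0 0" --pt "-1 -0.004 0 0 0 0 0" --pt "-1 -0.008 0 0 0 0 0" --pt "-1 -0.008 0 0 0 0 0" --pt "-1 -0.008 0 0 0 0 0"

```text
time_s: 12.72
eef_pos: [0.6064, 0.1194, 0.1271]
eef_rot: [0.998, -0.066, 0.0, -0.0]
wrist_force: [1.9, 0.5, 1.0]
gripper_width: -0.001
grip_force: 0.9
```

```bash
python3 -c "
from h import *
st();ball('wrist');ball('scene')"
```

```text
t 12.725 tcp box [-31.5  64.8 127.1] F [1.8 0.7 1. ] w -0.001
[[ 1.  0.  0.]
 [ 0. -1.  0.]
 [ 0. -0. -1.]]
wrist [ 223  230   71  107 2133] [-56.  47. 116.] [-17.  84. 205.] [-25.  66. 196.]
wrist [185 273  14   4  22] [-20.  89. 203.] [-19.  94. 205.] [-20.  91. 204.]
wrist [318 274  11   3  15] [-20.  38. 204.] [-19.  42. 205.] [-20.  41. 204.]
wrist [295 277  16  11  91] [-26.  44. 199.] [-24.  50. 205.] [-25.  48. 203.]
wrist [205 278  15  10  88] [-26.  81. 199.] [-24.  87. 205.] [-25.  84. 203.]
scene [296 176  12  14  82] [-53.  46. 134.] [-15.  81. 204.] [-23.  61. 185.]
```

>>> step_arm --pt "-1 -0.007 0 0 0 0 0" --pt "-1 -0.007 0 0 0 0 0" --pt "-1 -0.007 0 0 0 0 0" --pt "-1 -0.007 0 0 0 0 0" --pt "-1 -0.007 0 0 0 0 0" --pt "-1 -0.007 0 0 0 0 0"

```text
time_s: 13.58
eef_pos: [0.5647, 0.1244, 0.127]
eef_rot: [0.998, -0.067, 0.0, -0.0]
wrist_force: [1.1, -0.9, 0.1]
gripper_width: -0.003
grip_force: 0.7
```

```bash
python3 -c "
from h import *
st();t,B=ball('scene');s,_=ball('wrist');cv2.imwrite('pics/w5.png',np.hstack([cv2.resize(s['color'],(400,300)),cv2.resize(t['color'][140:230,240:360],(400,300))])[...,::-1])"
```

```text
t 13.575 tcp box [-73.4  64.2 127. ] F [ 1.2 -0.7  0.1] w -0.003
[[ 1.    -0.001  0.   ]
 [-0.001 -1.     0.   ]
 [ 0.    -0.    -1.   ]]
scene [291 168  13  14  76] [-76.  46. 161.] [-55.  84. 205.] [-64.  60. 187.]
wrist [ 222  230   72   85 1838] [-105.   51.  162.] [-60.  79. 205.] [-67.  65. 195.]
wrist [183 273  18   4  27] [-63.  88. 203.] [-62.  94. 205.] [-62.  90. 204.]
wrist [315 274  20   3  25] [-63.  35. 203.] [-62.  43. 205.] [-63.  39. 204.]
wrist [205 277  16  12  93] [-68.  81. 199.] [-66.  86. 205.] [-67.  83. 203.]
wrist [295 277  16  11  99] [-68.  44. 199.] [-66.  50. 205.] [-67.  47. 203.]
```

View pics/w5.png

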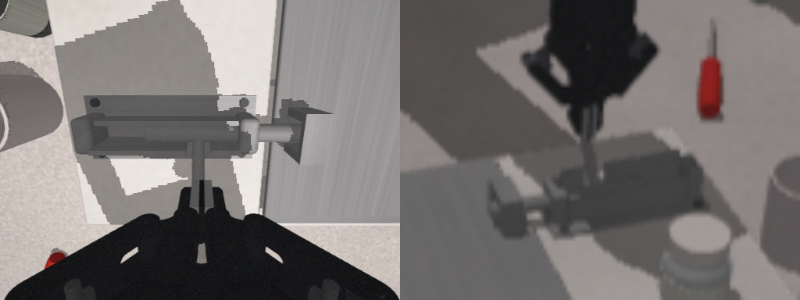

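The handle leans forward with its stem running through the notch, at wrist pixels (200,145–190). I'll lift over the ball and press it down.

>>> step_arm --pt "-1 0.003 0 -0.01 0 0 0" --pt "-1 0 0 -0.025 0 0 0" --pt "-1 -0.017 0 0 0 0 0" --pt "-1 -0.017 0 0 0 0 0" --pt "-1 0 0 0.012 0 0 0" --pt "-1 0 0 0.007 0 0 0" --pt "-1 -0.0015 0 0.007 0 0 0" --pt "-1 -0.0015 0 0.007 0 0 0" --pt "-1 -0.0015 0 0.007 0 0 0" --pt "-1 -0.0015 0 0.007 0 0 0" --pt "-1 -0.001 0 0.007 0 0 0" --pt "-1 -0.001 0 0.005 0 0 0"

```text
time_s: 15.18
eef_pos: [0.5264, 0.1294, 0.1023]
eef_rot: [0.998, -0.067, -0.0, 0.0]
wrist_force: [-1.1, 0.2, 1.3]
gripper_width: -0.001
grip_force: 0.6
```

```bash
python3 -c "
from h import *
st();ball('scene')"
```

```text
t 15.175 tcp box [-112.1   64.2  102.3] F [-1.1  0.   1.3] w -0.001
[[ 1.    -0.001 -0.   ]
 [-0.001 -1.    -0.   ]
 [-0.     0.    -1.   ]]
scene [281 159  26  26 231] [-122.   31.  118.] [-89. 109. 204.] [-102.   64.  186.]
```

Expecting the stop at TCP z≈93.

>>> step_arm --pt "-1 0 0 0.004 0 0 0" --pt "-1 0 0 0.003 0 0 0" --pt "-1 0 0 0.0015 0 0 0" --pt "-1 0 0 0.001 0 0 0" --pt "-1 0 0 0.0005 0 0 0"

```text
time_s: 15.85
eef_pos: [0.5266, 0.1295, 0.0932]
eef_rot: [0.998, -0.067, 0.0, -0.0]
wrist_force: [-1.9, 0.2, 4.8]
gripper_width: -0.003
grip_force: 2.4
```

>>> step_arm --pt "-1 0 0 0.001 0 0 0" --pt "-1 0 0 0.0005 0 0 0"

```text
time_s: 16.1
eef_pos: [0.5268, 0.1296, 0.0925]
eef_rot: [0.998, -0.067, 0.0, -0.0]
wrist_force: [-6.3, -0.6, 14.1]
gripper_width: 0.004
grip_force: 7.1
```

>>> step_arm --pt "-1 0 0 0.0007 0 0 0" --pt "-1 0 0 0 0 0 0" --pt "-1 0 0 -0.01 0 0 0" --pt "-1 0 0 -0.04 0 0 0" --pt "-1 0 0 -0.05 0 0 0" --pt "-1 0 0 -0.05 0 0 0" --pt "-1 -0.04 0 0 0 0 0" --pt "-1 -0.04 0 0 0 0 0" --pt "-1 0 0 0 0 0 0"

```text
time_s: 17.23
eef_pos: [0.4459, 0.1404, 0.2416]
eef_rot: [0.998, -0.066, 0.001, -0.0]
wrist_force: [0.9, 0.9, 0.6]
gripper_width: 0.002
grip_force: 0.0
```

```bash
python3 -c "
from h import *
st();t,B=ball('scene');s,_=ball('wrist');cv2.imwrite('pics/w6.png',np.hstack([cv2.resize(s['color'],(400,300)),cv2.resize(t['color'][120:270,180:380],(400,300))])[...,::-1])"
```

```text
t 17.225 tcp box [-193.3   64.4  241.6] F [0.7 1.  0.6] w 0.002
[[ 1.     0.     0.002]
 [ 0.    -1.     0.001]
 [ 0.002 -0.001 -1.   ]]
scene [287 181   7   7  33] [-122.   53.  108.] [-102.   74.  126.] [-111.   61.  119.]
wrist [160   5   8   2   9] [-36. 147. 115.] [-34. 152. 121.] [-35. 150. 118.]
wrist [183   5   7   3  11] [-35. 127. 113.] [-35. 133. 119.] [-35. 131. 116.]
wrist [194   4  19   9  57] [-35. 106.  96.] [-34. 127. 121.] [-35. 117. 105.]
wrist [229   5   7   1   7] [-35.  86. 116.] [-34.  91. 118.] [-35.  88. 117.]
wrist [251   5   8   2   9] [-35.  65. 114.] [-35.  71. 119.] [-35.  68. 117.]
wrist [270   5  14   2  15] [-35.  42. 114.] [-35.  54. 118.] [-35.  48. 117.]
wrist [287   5   6   3  11] [-38.  35. 114.] [-35.  39. 125.] [-35.  36. 118.]
wrist [263  23   3   3   7] [-51.  58. 115.] [-49.  60. 118.] [-50.  59. 116.]
wrist [159  25  76  13 619] [-57.  88.  96.] [-54. 155. 136.] [-55. 120. 116.]
wrist [241  28   4   7   9] [-55.  78. 100.] [-55.  80. 124.] [-55.  79. 113.]
wrist [289  28   7  10  34] [-58.  30. 101.] [-54.  36. 126.] [-57.  34. 115.]
wrist [244  91  23  24 439] [-130.   57.  115.] [-108.   79.  126.] [-119.   68.  122.]
```

View pics/w6.png

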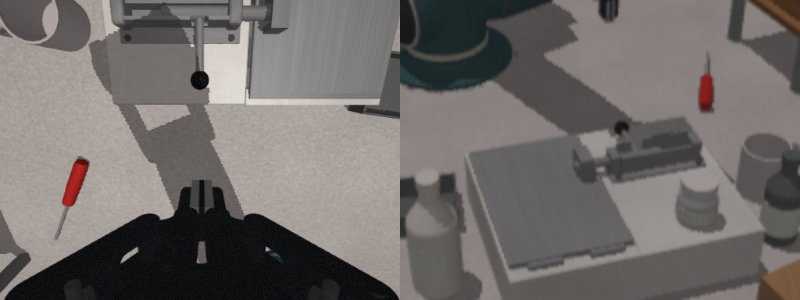

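The lid is flat, the bolt is through the staple, and the handle lies level in the notch with the ball at wrist pixel (200,80), top at z≈125. The robot is clear.

```bash
python3 -c "
from rig import workorder
print(workorder.hand_in())"
```

```text
the job is handed in; nothing more can be done
None
```

The job is handed in at about 17 s: the lid is shut, the bolt is fully across through the staple, the handle is down in the notch, the arm is clear, and I saw nothing else on the counter disturbed; the peak reading was about 68 N at the wrist, as the lid met its stop.

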